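# Balance the rocking arm of the casting centrifuge

## Task

The casting centrifuge is loaded with a flask and its arm rocks freely on its pin, flask end down. Slide the balance weight along the rods by its upright spindle until the arm balances, and calm its swing, because it hardly damps by itself; then let go and leave the arm floating level, untouched, for at least 8 seconds before you finish. Never let the arm bang on its stops, and leave the tools around the machine where they are.

Things in the scene. Friction and masses are not known exactly. Their poses are not given: they have to be found in the camera images.
- machine: Casting centrifuge bolted to the bench: round grey foot and spring drum (184 mm across, 100 high), a fork on top carries the rocking arm, 560 mm long. Origin: centre of its underside, on the bench. Its y axis runs along the arm to the balance-weight end (the flask is at -y), z up. It does not move; place and yaw vary.
- pivot (a point): Centre of the horizontal rocker pin (along the machine's x axis) on which the arm rocks, 180 mm straight above the machine's origin. In the arm's own frame (origin here, y along the arm to the weight end, z up when level) the spindle's axis lies at y = 85 mm + joint weight, the block's top at z = -10 mm, the spindle's top at z = +62 mm; the rods are at z = -24 mm.
- rocker (a joint): Tilt of the rocking arm in rad: 0 level, positive when the balance-weight end is lower, negative when the flask end is lower. Rubber stops at -0.12 and +0.12; it starts resting at -0.12. Free, it swings almost undamped (fading takes over 30 s), period 2.9 to 3.4 s; inertia about 0.092 kg m2, self-righting stiffness unknown, 0.31 to 0.43 N m/rad.
- weight (a joint): Position of the balance weight along the two rods in m: 0 at the inner end (nearest the pin), 0.120 at the outer end; starts at 0 to 0.012. It weighs 0.36 kg (3.5 N), slides with about 0.54 N friction and stays where it is left at any tilt. The balance point (unknown masses) lies at 0.020 to 0.105; 1 mm of travel shifts the resting tilt by about 0.01 rad.
- spindle_top (a point): Top of the polished upright steel spindle on the balance weight, a slippery post 14 mm across rising 72 mm from the middle of a steel block (68 mm across the arm, 28 along it, 28 high); its lowest 6 mm are a collar 22 across. Top 86 mm above the block's centre. It tilts with the arm. Two fingers standing loosely on either side of it along the arm can push the weight while the arm rocks.
- weight_end (a point): Point on the outer end of the arm beyond the balance weight, 284 mm from the pin, level with the pin when the arm is level.
- flask_end (a point): Point on the outer end of the arm behind the flask, 236 mm from the pin, level with the pin when the arm is level.
- spare_flask: Loose bystander: spare steel casting flask standing upright, 80 across at its foot, 80 high; origin at the centre of its underside.
- flux_dish: Loose bystander: white ceramic bowl 90 across, 32 high; origin at the centre of its underside.
- wax_tin: Loose bystander: round yellow tin 84 across, 34 high; origin at the centre of its underside.
- bangle: Loose bystander: brass bangle 72 across lying flat, 6 high; origin at its centre underneath.
- tweezers: Loose bystander: steel cross-lock tweezers 155 long lying along their x axis, 8 high; origin near the middle underneath.
- pliers: Loose bystander: pliers with blue grips, 140 long lying along their x axis, 12 high; origin at the joint underneath.
- tongs: Loose bystander: dark flask tongs 240 long lying along their x axis, 12 high; origin near the middle underneath.
- ring_clamp: Loose bystander: wooden ring clamp 120 by 30, 28 high, lying along its x axis; origin at its centre underneath.

How it is judged (in metres and radians):
On the way:
1. the arm floats level (within 0.05 rad), untouched by the robot, for 7 s (value of joint rocker between -0.05 and 0.05 rad and contact force between rocker and the fingers below 0.2 N and contact force between rocker and the arm below 0.2 N), for 7 s.
At the end, for the whole second after the job is handed in: The arm floats free and level, tilt within 0.05 rad and swinging slower than 0.12 rad/s, not touched by the robot (all of step 1 and velocity of joint rocker between -0.12 and 0.12 rad/s).
It fails at once if the arm bangs on a stop (more than 0.4 rad/s within 0.015 rad of it) ((value of joint rocker above 0.105 rad and velocity of joint rocker above 0.4 rad/s) or (value of joint rocker below -0.105 rad and velocity of joint rocker below -0.4 rad/s)).
It fails at once if a bystander is moved by more than 40 mm (distance of any of spare_flask, flux_dish, wax_tin, bangle, tweezers, pliers, tongs, ring_clamp from where it was at the start of the episode above 0.04 m).
It fails at once if the spare flask is tipped (angle between spare_flask's own z axis and vertical above 0.5 rad).
It also fails if it takes over 67 s, if anything falls off the work surface, if the arm or the gripper's body presses on something with over 40 N, if the wrist force passes 120 N, or if a joint passes its speed limit or range.

## Robot

A 6-joint arm with a two-finger parallel gripper is mounted at the origin on the work surface. World frame = base frame: x ahead of the robot, y to its left, z up, the work surface at z = 0. Lengths are in mm, angles in rad, forces in N, time in s.
With the tool pointing down it reaches from about 300 to 875 mm from the base axis. Payload 6.4 kg.
Tool frame: the origin (TCP) lies midway between the tips of the shut fingers; the grasp point (between the pads) lies 19 mm behind it; z points along the fingers, y is the line along which they close (so a half turn about z gives the same grasp; the last joint's range is limited). The gripper opens to 85 mm and grips with 20 to 120 N. Pads are 22 mm wide; open, the fingers measure 114 mm over their backs; the gripper's body (76 mm by 85 mm) begins 54 mm behind the grasp point. The pads swing forward as they close: fully open they stand 13 mm farther back than shut.
Start: joints at [0.95, 0.181, 1.607, -0, 1.354, -0.206], TCP at [231.719, 526.258, 231.288] pointing down, gripper open.
Joint ranges: [-2.99, 2.99], [-0.89, 2.07], [0.3, 2.58], [-1.14, 4.28], [0, 2.63], [-3.12, 3.12]. Speed limits (rad/s): [2.57, 2.57, 3.01, 3.14, 3.14, 3.14].

## Interface

Orientations are given as a 3x3 rotation matrix whose columns are the frame's x, y, z axes.
In Python, from bench import env gives the robot as it stands.
- The arm moves only by the tool carry_out, never from a script. Its argument "motion" is a list of rows, each an object with "delta_pos": the shift along the tool's x, y, z in mm, a list of three; "angular": the turn, a rotation vector about the tool's x, y, z in degrees, a list of three; "claw": the finger opening in mm, from 0 to 85.4. A call has 1 to 10 rows; each row is the pose to reach, as a shift and turn from the pose commanded when the call began, along the tool's axes at that moment; what a row does not reach only later rows make up. A row lasts 1/8 s, in which the tool goes at most 62.5 mm and 10.7 degrees, less where a joint would pass 70% of its speed; a pose out of reach is approached as far as the arm can. A call with a gripper value outside its range is refused whole. The fingers move at their own pace and stop on an object; "newtons" is the grip in N (left out, the last holds). Time passes only in rows, so rows that repeat a pose let the fingers close. It gives the time, the measured TCP pose, the force, the opening and the grip force at its end, in the units of the state.
- env.read_state(): the state, without advancing time (a new reading comes with each control period).
- env.grab_frame(name): name is "side" or "top" or "wrist"; returns a dict with "color" (400x640x3 uint8, red, green, blue), "range_z" (400x640 float32, mm along the optical axis (not along the pixel's ray), 0 where there is no reading), "intrinsics" (3x3 intrinsics, pixels), "R" (3x3) and "t" (3): a world point X has camera coordinates R X + t; the wrist camera has in their place "mount" (4x4, takes a point from camera to tool coordinates, whose origin is the TCP and whose axes are the flange's). Camera axes: x right, y down, z forward; pixel columns grow to the right and rows downward; lengths in mm; the calibration is good to about 2 mm. A picture is of the moment at which its call begins: read the wrist's pose just before it.
- env.job_done(): hands the job in; it is judged then, once.
The state is a dict: "time": time; "joint_pos": joint angles; "qvel": joint speeds; "effort": joint torques, N m; "ee_pos": TCP position; "tcp_rot": TCP orientation; "ft_force": force on the tool from outside, world axes, zero at the start; "moment": the same for the moment, N m; "gripper_width": finger opening in mm; "grip_force": force on a finger pad.
Only numpy, scipy, OpenCV 4.12 (cv2) and the standard library are available. Lean on these libraries where they do the work, as an engineer would, in place of code of your own. Each camera call takes 0.05 s, during which the arm holds its last target. There are 200 camera calls.

## Working session

There is one attempt and no reset: what is moved stays moved. The work goes in short steps, Python scripts to look and compute and a tool call to move; the robot and the scene stay as the last step left them, time stands still between calls to the robot, and variables do not carry over. Pictures are saved under pics/ and viewed, at most 10 in all, crops included, and the job is handed in when it is done.

Besides the shell and the picture viewer there is one more tool, called after "Call:" as name([rows], argument=value, ...), one row to a line, values as JSON. carry_out: Moves the arm, as the interface text tells. Its arguments: {"type":"object","properties":{"motion":{"type":"array"},"newtons":{"type":"number"}},"required":["motion"]}

```bash
mkdir -p pics; ls; cat > h.py <<'E'
import numpy as np, cv2
from bench import env
def world(f,u,v,z=None):
    K=f["intrinsics"];z=f["range_z"][v,u] if z is None else z
    c=np.stack([(u-K[0,2])/K[0,0]*z,(v-K[1,2])/K[1,1]*z,z],-1)
    return (c-f["t"])@f["R"]
def cloud(f):
    v,u=np.mgrid[0:400,0:640]; return world(f,u,v,f["range_z"])
E
python3 - <<'E'
from h import *
s=env.read_state();print(s)
for n in("top","side"):
    f=env.grab_frame(n);cv2.imwrite(f"pics/{n}0.png",f["color"][:,:,::-1]);np.savez(f"{n}0.npz",**f)
    print(n,f["intrinsics"],-f["R"].T@f["t"],f["R"])
E
```

```text
pics
{'time': 0.0, 'joint_pos': array([ 9.49712476e-01,  1.81547716e-01,  1.60800395e+00, -5.72976776e-07,
        1.35379498e+00, -2.06295051e-01]), 'qvel': array([-0.00128237, -0.00065634,  0.00120919, -0.00079547, -0.00053055,
        0.00079715]), 'effort': array([ 5.23696835e-04, -4.44870758e+01, -3.51337409e+01, -1.99288561e-04,
        9.14837321e-03,  9.59395635e-06]), 'ee_pos': array([231.3778821 , 525.79234424, 230.38235776]), 'tcp_rot': array([[-9.15201321e-01,  4.02995659e-01, -1.02022662e-03],
       [ 4.02996791e-01,  9.15200279e-01, -1.42676207e-03],
       [ 3.58732762e-04, -1.71692259e-03, -9.99998462e-01]]), 'ft_force': array([ 0.4662859 , -0.59578934,  0.75778537]), 'moment': array([0.04584756, 0.00463068, 0.00145718]), 'grip_force': 0.0, 'gripper_width': 84.86171455603466}
top [[448.57284312   0.         315.67931775]
 [  0.         448.57284312 194.22478527]
 [  0.           0.           1.        ]] [ 397.22688531  -48.0276549  1460.28060382] [[ 0.02359167 -0.99957737 -0.01698567]
 [-0.98849973 -0.0207849  -0.14978745]
 [ 0.1493711   0.02032407 -0.98857231]]
side [[406.8578998    0.         324.11590605]
 [  0.         406.8578998  200.76825863]
 [  0.           0.           1.        ]] [429.8051529  786.80036527 685.96941772] [[-0.98171817 -0.18957394 -0.01706318]
 [-0.084094    0.51240722 -0.85461514]
 [ 0.17075606 -0.8375563  -0.51898151]]
```

View pics/top0.png

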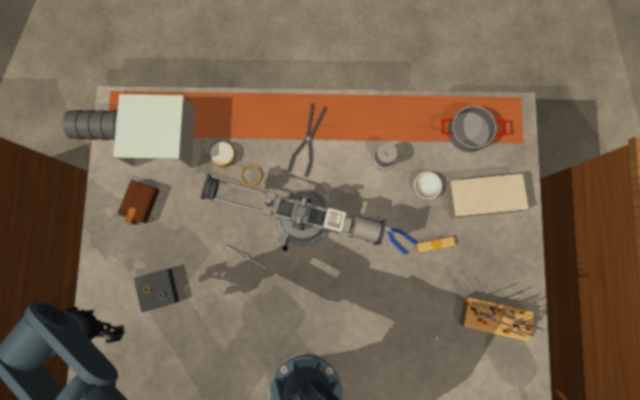

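View pics/side0.png

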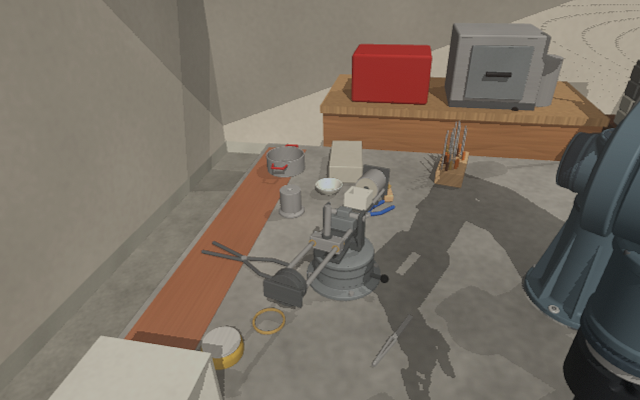

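The top view shows the machine foot at about (303,217), with the arm running from the weight end (209,188) to the flask (380,232). The side view shows the spindle top at about (327,206), with the block below it at (327,240).

```bash
python3 - <<'E'
from h import *
for n in("top","side"):
    f=dict(np.load(n+"0.npz"));P=cloud(f);f and None
    ok=(f["range_z"]>0)
    def st(m,name):
        q=P[m];print(n,name,len(q),np.round(q.mean(0)),np.round(q.min(0)),np.round(q.max(0))) if len(q) else print(n,name,0)
    base=world(f,303,217) if n=="top" else world(f,340,265)
    if n=="top": C=base[:2];print(C)
    near=ok&(np.hypot(P[...,0]-C[0],P[...,1]-C[1])<330)&(P[...,2]>95)&(P[...,2]<280)
    # arm points
    v,u=np.mgrid[0:400,0:640]
    m=near&((v>170)&(v<250)&(u>195)&(u<395) if n=="top" else (u>255)&(u<395)&(v>165)&(v<310))
    q=P[m];c=q.mean(0);w,V=np.linalg.eigh(np.cov(q.T));d=V[:,2];d*=np.sign(d[1]);print("axis",c,d,np.degrees(np.arctan2(d[1],d[0])),d[2])
    s=(q-c)@d;print("ext",s.min(),s.max(),c+d*s.min(),c+d*s.max())
    st(m&(P[...,2]>215),">215")
    # drum ring z 85..105
    md=ok&(np.hypot(P[...,0]-C[0],P[...,1]-C[1])<130)&(P[...,2]>92)&(P[...,2]<106);st(md,"drumtop")
f=dict(np.load("side0.npz"))
P=cloud(f)
for v in range(200,246,3):print(v,[tuple(np.round(P[v,u]).astype(int)) for u in(322,325,327,329,332)])
g=f["color"][150:320,245:405,::-1];cv2.imwrite("pics/side_c.png",cv2.resize(g,None,fx=3.4,fy=3.4,interpolation=3))
f=dict(np.load("top0.npz"));g=f["color"][160:260,190:400,::-1];cv2.imwrite("pics/top_c.png",cv2.resize(g,None,fx=3.8,fy=3.8,interpolation=3))
E
```

```text
[523.57245733  12.91994047]
axis [536.65785612  12.74800083 176.10450235] [0.22779692 0.9725076  0.04834804] 76.81690366431214 0.04834803638106899
ext -234.10836302714648 295.8017985898367 [ 483.32869175 -214.92416119  164.78582269] [604.04059519 300.41749773 190.40593847]
top >215 128 [591. 240. 225.] [553. 100. 215.] [622. 293. 258.]
top drumtop 52 [522.  19.  94.] [481. -47.  92.] [601.  72. 106.]
axis [546.58791275  82.38271579 177.90649227] [0.24289463 0.96754698 0.06967809] 75.90759671153269 0.06967808973983763
ext -304.31459185274167 229.38499745943736 [ 472.67153263 -212.05594918  156.70243283] [602.30429679 304.32347783 193.88960071]
side >215 346 [584. 215. 226.] [554.  99. 215.] [620. 293. 256.]
side drumtop 101 [524.  54. 101.] [493. -12.  92.] [576.  97. 106.]
200 [(np.int64(663), np.int64(-322), np.int64(1)), (np.int64(652), np.int64(-319), np.int64(4)), (np.int64(646), np.int64(-323), np.int64(2)), (np.int64(640), np.int64(-324), np.int64(2)), (np.int64(631), np.int64(-327), np.int64(1))]
203 [(np.int64(659), np.int64(-301), np.int64(3)), (np.int64(650), np.int64(-308)
[... 2793 characters left out ...]
, np.int64(125), np.int64(183)), (np.int64(565), np.int64(125), np.int64(184)), (np.int64(560), np.int64(127), np.int64(186)), (np.int64(557), np.int64(121), np.int64(182)), (np.int64(551), np.int64(121), np.int64(183))]
242 [(np.int64(571), np.int64(125), np.int64(175)), (np.int64(564), np.int64(129), np.int64(179)), (np.int64(560), np.int64(128), np.int64(179)), (np.int64(555), np.int64(132), np.int64(183)), (np.int64(549), np.int64(130), np.int64(182))]
245 [(np.int64(570), np.int64(128), np.int64(170)), (np.int64(564), np.int64(129), np.int64(171)), (np.int64(560), np.int64(130), np.int64(173)), (np.int64(555), np.int64(130), np.int64(173)), (np.int64(549), np.int64(132), np.int64(176))]
```

View pics/side_c.png

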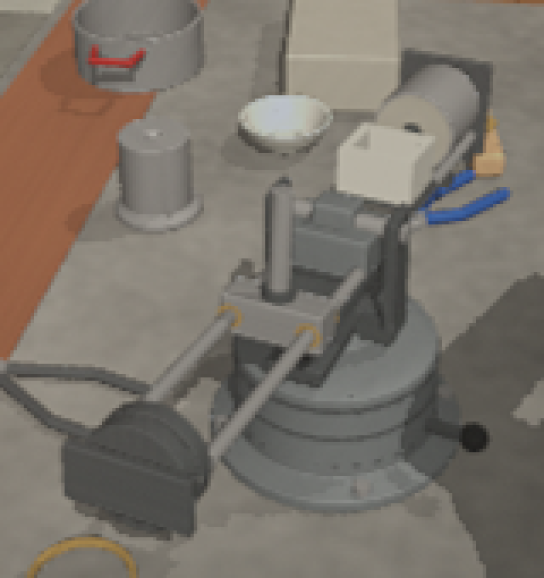

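View pics/top_c.png

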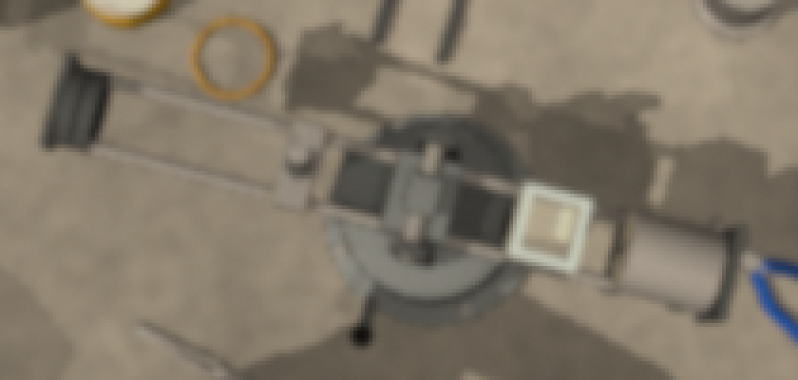

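Side crop: the spindle rises at crop (282,185–290), and the rods run to a dark end plate at (135,480). Top crop: the pin ends are at about (433,155) and (412,225), and the spindle is at (297,155).

```bash
cat >> h.py <<'E'
YAW=np.radians(76.4); D=np.array([np.cos(YAW),np.sin(YAW),0]); X=np.array([np.sin(YAW),-np.cos(YAW),0])
PIV=np.array([539.,22,180])
_ref={}
def rot(P,dth): # dth>0 : weight end down
    q=P-PIV; R=cv2.Rodrigues(-X*dth)[0]; return q@R.T+PIV
def ref(n):
    if n not in _ref:
        f=dict(np.load(n+"0.npz"));P=cloud(f);q=P-PIV;s=q@D;l=abs(q@X)
        m=(f["range_z"]>0)&(l<60)&(q[...,2]>-60)&(q[...,2]<95)&((s>200)&(s<310)|((s<-110)&(s>-260)&(n=="top")))
        _ref[n]=(P[m],f["color"][m].astype(float).mean(-1))
    return _ref[n]
def tilt(f,n):
    P,c=ref(n);g=f["color"].astype(np.float32).mean(-1);K=f["intrinsics"];th=np.arange(-.14,.141,.004);cost=[]
    rz=f["range_z"]
    for t in th:
        q=rot(P,t+.12)@f["R"].T+f["t"];u=(q[:,0]/q[:,2]*K[0,0]+K[0,2]).astype(np.float32);v=(q[:,1]/q[:,2]*K[1,1]+K[1,2]).astype(np.float32)
        gi=cv2.remap(g,u[:,None],v[:,None],1)[:,0];z=cv2.remap(rz,u[:,None],v[:,None],0)[:,0]
        cost.append(np.mean(np.minimum(abs(gi-c),40)/40)+np.mean(np.minimum(abs(z-q[:,2]),15)/15))
    i=int(np.clip(np.argmin(cost),1,len(th)-2));a,b,d=cost[i-1:i+2]
    return th[i]+.002*(a-d)/max(a-2*b+d,1e-9),cost[i]
E
python3 - <<'E'
from h import *
f=dict(np.load("top0.npz"));P=cloud(f)
for u,v in((304,201),(303,202),(299,218),(298,219),(301,210)):print(u,v,np.round(P[v,u]))
for n in("top","side"):
    f=dict(np.load(n+"0.npz"));P=cloud(f);m=(f["range_z"]>0)&(P[...,2]>205)&(P[...,2]<262)&(np.hypot(P[...,0]-562,P[...,1]-108)<22)
    q=P[m];print(n,len(q),np.round(q.mean(0),1),np.round(np.percentile(q,[3,97],axis=0),1))
    t=q[q[:,2]>249];print("top",len(t),t.mean(0))
    # block
    m=(f["range_z"]>0)&(P[...,2]>176)&(P[...,2]<190)&(np.hypot(P[...,0]-563,P[...,1]-112)<45);q=P[m]-np.array([563,112,0])
    print("block lateral",np.percentile(q@X,[2,50,98]),"along",np.percentile(q@D,[2,50,98]))
    # rods lateral
    s=(P-PIV)@D;l=(P-PIV)@X;m=(f["range_z"]>0)&(s>130)&(s<230)&(abs(l)<60)&(P[...,2]>140)
    for a in(130,180,205):
        mm=m&(s>a)&(s<a+25);print("rods",a,np.round(l[mm][l[mm]<0].mean(),1),np.round(l[mm][l[mm]>0].mean(),1),np.round(P[mm][:,2].mean(),1),mm.sum())
    print("tilt",tilt(f,n),len(ref(n)[0]))
s=env.read_state();y=s["tcp_rot"][:,1];print("tool y az",np.degrees(np.arctan2(y[1],y[0])),s["ee_pos"])
E
```

```text
304 201 [569.  11. 186.]
303 202 [567.  14. 183.]
299 218 [520.  24. 188.]
298 219 [517.  27. 188.]
301 210 [542.  19. 196.]
top 28 [558.3 106.7 246.8] [[554.  100.4 217.5]
 [564.1 114.  257.3]]
top 19 [559.6671077  105.67297032 254.49835993]
block lateral [-34.64069133  -6.68395123  30.71556279] along [-11.45196583   2.72459659  32.3807346 ]
rods 130 -26.1 25.4 177.0 60
rods 180 -26.4 25.0 183.0 62
rods 205 -27.0 24.9 185.8 60
tilt (np.float64(-0.11999978657212172), np.float64(5.34422959430057e-08)) 1427
side 166 [560.8 112.3 232.1] [[554.5 104.9 207.1]
 [568.3 117.8 254.6]]
top 33 [560.50031622 108.21580473 252.99143481]
block lateral [-34.05348272  -6.21479651  30.85968798] along [-9.09864566 11.42205781 32.12587848]
rods 130 -26.5 25.3 177.6 82
rods 180 -27.1 24.6 183.5 88
rods 205 -27.3 25.2 186.4 75
tilt (np.float64(-0.11987340885692235), np.float64(4.027084618972728e-08)) 1383
tool y az 66.2355082392626 [231.41893748 525.83850405 230.45253249]
```

Call:
carry_out([
  {"delta_pos": [-45,-24,-30],"angular": [0,0,-2],"claw": 32},
  {"delta_pos": [-95,-50,-60],"angular": [0,0,-4],"claw": 32},
  {"delta_pos": [-148,-77,-69],"angular": [0,0,-6],"claw": 32},
  {"delta_pos": [-201,-105,-69],"angular": [0,0,-8],"claw": 32},
  {"delta_pos": [-254,-133,-69],"angular": [0,0,-10.2],"claw": 32},
  {"delta_pos": [-307,-161,-69],"angular": [0,0,-10.2],"claw": 32},
  {"delta_pos": [-360,-189,-69],"angular": [0,0,-10.2],"claw": 32},
  {"delta_pos": [-413,-217,-69],"angular": [0,0,-10.2],"claw": 32},
  {"delta_pos": [-455,-239,-69],"angular": [0,0,-10.2],"claw": 32},
  {"delta_pos": [-469,-246,-69],"angular": [0,0,-10.2],"claw": 32},
])

```text
time: 1.35
ee_pos: [562.8, 109.7, 299.5]
tcp_rot: [[-0.971, 0.238, -0.001], [0.238, 0.971, -0.0], [0.001, -0.001, -1.0]]
ft_force: [-1.2, 0.1, 0.1]
gripper_width: 31.8
grip_force: 0.0
```

```bash
python3 - <<'E'
from h import *
s=env.read_state();f=env.grab_frame("wrist");print(s["ee_pos"],s["ft_force"])
K=f["intrinsics"];z=f["range_z"];v,u=np.mgrid[0:400,0:640]
c=np.stack([(u-K[0,2])/K[0,0]*z,(v-K[1,2])/K[1,1]*z,z],-1)
M=f["mount"];T=c@M[:3,:3].T+M[:3,3];W=T@s["tcp_rot"].T+s["ee_pos"]
m=(z>0)&(W[...,2]>205)&(W[...,2]<262)&(np.hypot(W[...,0]-562,W[...,1]-108)<25)
print(m.sum(),T[m].mean(0),np.percentile(T[m],[3,97],axis=0));t=m&(W[...,2]>248);print("top",t.sum(),T[t].mean(0),W[t].mean(0),np.percentile(W[t],[3,97],axis=0))
cv2.imwrite("pics/w1.png",f["color"][:,:,::-1])
for n in("side","top"):print(n,tilt(env.grab_frame(n),n))
s=env.read_state();print(s["ee_pos"],s["tcp_rot"])
E
```

```text
[562.78169635 109.68179278 299.47155474] [-1.20178323  0.06428925  0.08835353]
834 [ 3.13269425  0.37921952 58.86342805] [[-4.5016772  -7.00564338 46.74000499]
 [ 7.25291375  8.17559682 90.70319469]]
top 439 [ 1.07781903 -1.68464512 48.00886265] [561.2753879  108.2886205  251.46488102] [[555.45531093 102.24769334 249.4249921 ]
 [567.36684842 114.19572113 252.92180227]]
side (np.float64(-0.119521894628407), np.float64(0.17916749578178515))
top (np.float64(-0.11909738403325079), np.float64(0.7239515110533583))
[561.42513568 112.30424829 299.72815713] [[-9.71927445e-01  2.35276456e-01 -1.42544099e-03]
 [ 2.35275951e-01  9.71928476e-01  5.14392822e-04]
 [ 1.50645121e-03  1.64580517e-04 -9.99998852e-01]]
```

View pics/w1.png

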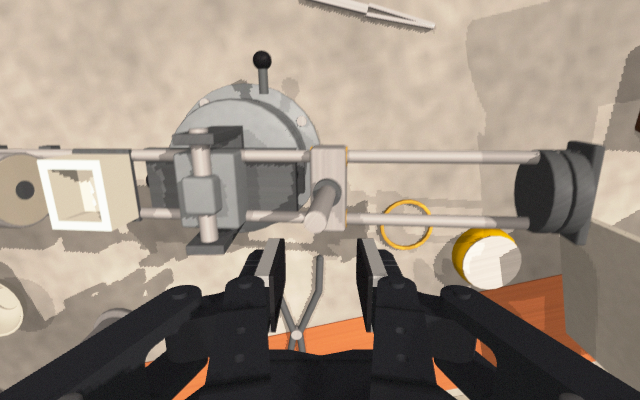

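```bash
python3 - <<'E'
from h import *
for n in("top","side"):
    f=dict(np.load(n+"0.npz"));P=cloud(f);s=(P-PIV)@D;l=(P-PIV)@X;ok=(f["range_z"]>0)&(abs(l)<18)
    print(n,[(a,int(np.percentile(P[ok&(s>=a)&(s<a+8)][:,2],95)) if (ok&(s>=a)&(s<a+8)).any() else None) for a in range(-20,100,8)])
E
```

```text
top [(-20, 192), (-12, 198), (-4, 196), (4, 198), (12, 185), (20, 185), (28, 160), (36, 159), (44, 160), (52, 160), (60, 161), (68, 155), (76, 255), (84, 255), (92, 193)]
side [(-20, 194), (-12, 195), (-4, 196), (4, 195), (12, 187), (20, 181), (28, 156), (36, 156), (44, 157), (52, 130), (60, 112), (68, 108), (76, 253), (84, 254), (92, 247)]
```

Call:
carry_out([
  {"delta_pos": [-0.6,-2,15],"angular": [-5,0,0],"claw": 32},
  {"delta_pos": [-0.6,-4.5,30],"angular": [-10,0,0],"claw": 32},
  {"delta_pos": [-0.6,-4.5,35],"angular": [-10,0,0],"claw": 32},
  {"delta_pos": [-0.6,-4.5,36],"angular": [-10,0,0],"claw": 32},
])

```text
time: 2.0
ee_pos: [560.8, 108.7, 264.5]
tcp_rot: [[-0.972, 0.23, 0.04], [0.233, 0.958, 0.168], [0.0, 0.173, -0.985]]
ft_force: [0.3, 0.0, -0.7]
gripper_width: 31.9
grip_force: 0.0
```

Call:
carry_out([
  {"delta_pos": [0,-1.2,15],"angular": [0,0,0],"claw": 32},
  {"delta_pos": [0,-2.4,30],"angular": [0,0,0],"claw": 32},
  {"delta_pos": [0,-3.6,45],"angular": [0,0,0],"claw": 32},
  {"delta_pos": [0,-4.8,60],"angular": [0,0,0],"claw": 32},
  {"delta_pos": [0,-5.4,69],"angular": [0,0,0],"claw": 32},
  {"delta_pos": [0,-5.8,73],"angular": [0,0,0],"claw": 32},
  {"delta_pos": [0,-5.8,73],"angular": [0,0,0],"claw": 32},
])

```text
time: 2.88
ee_pos: [563.0, 114.3, 191.3]
tcp_rot: [[-0.972, 0.231, 0.041], [0.235, 0.957, 0.169], [0.0, 0.174, -0.985]]
ft_force: [0.1, 0.3, -0.1]
gripper_width: 32.1
grip_force: 0.0
```

```bash
cat > look.py <<'E'
from h import *
import sys
f=env.grab_frame("side");s=env.read_state();t=tilt(f,"side")
print("t",round(s["time"],2),"tilt",np.round(t,4),"tcp",np.round(s["ee_pos"],1),"s_tcp",round(float((s["ee_pos"]-PIV)@D),1),"F",np.round(s["ft_force"],1))
P=cloud(f);q=P-PIV;sd=q@D;l=q@X;th=t[0]
# spindle points in arm frame: 15..60 above pin
ya=sd*np.cos(th)-q[...,2]*np.sin(th);za=q[...,2]*np.cos(th)+sd*np.sin(th)*1
ya=sd*np.cos(th)-q[...,2]*np.sin(th)*1;za=q[...,2]*np.cos(th)+sd*np.sin(th)
ya=np.cos(th)*sd-np.sin(th)*q[...,2];R=0
if len(sys.argv)>1: cv2.imwrite("pics/"+sys.argv[1],cv2.resize(f["color"][150:320,245:405,::-1],None,fx=3.4,fy=3.4,interpolation=3))
E
python3 look.py l1.png
```

```text
t 2.92 tilt [-0.1197  0.1808] tcp [563.2 114.3 191.7] s_tcp 95.4 F [ 0.1 -0.  -0. ]
```

View pics/l1.png

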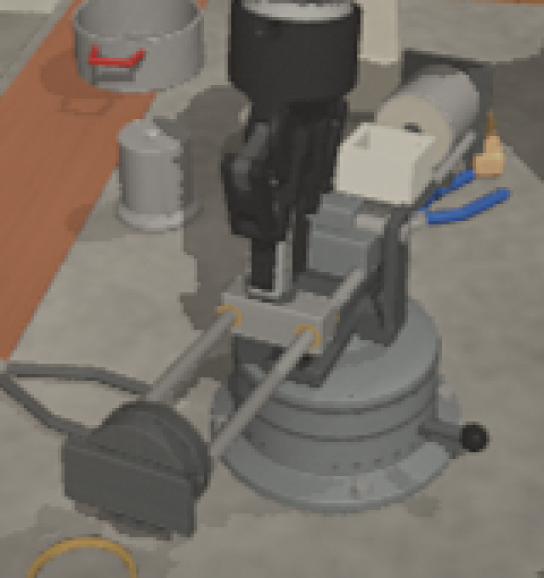

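The fingers straddle the spindle just above the block, at crop (268,290). I start pushing outward.

Call:
carry_out([
  {"delta_pos": [0,2,0],"angular": [0,0,0],"claw": 32},
  {"delta_pos": [0,4,0.2],"angular": [0,0,0],"claw": 32},
  {"delta_pos": [0,6,0.3],"angular": [0,0,0],"claw": 32},
  {"delta_pos": [0,8,0.5],"angular": [0,0,0],"claw": 32},
  {"delta_pos": [0,9,0.5],"angular": [0,0,0],"claw": 32},
  {"delta_pos": [0,10,0.6],"angular": [0,0,0],"claw": 32},
  {"delta_pos": [0,11,0.6],"angular": [0,0,0],"claw": 32},
  {"delta_pos": [0,12,0.7],"angular": [0,0,0],"claw": 32},
  {"delta_pos": [0,13,0.7],"angular": [0,0,0],"claw": 32},
  {"delta_pos": [0,14,0.8],"angular": [0,0,0],"claw": 32},
])

```text
time: 4.18
ee_pos: [566.2, 127.9, 193.0]
tcp_rot: [[-0.972, 0.231, 0.041], [0.235, 0.957, 0.169], [0.0, 0.174, -0.985]]
ft_force: [-0.4, -0.7, -0.1]
gripper_width: 32.0
grip_force: 0.5
```

```bash
python3 look.py
```

```text
t 4.22 tilt [-0.1197  0.1879] tcp [566.3 128.1 193.1] s_tcp 109.5 F [-0.5 -0.4  0.4]
```

Call:
carry_out([
  {"delta_pos": [0,0.8,0],"angular": [0,0,0],"claw": 32},
  {"delta_pos": [0,1.6,0.1],"angular": [0,0,0],"claw": 32},
  {"delta_pos": [0,2.4,0.1],"angular": [0,0,0],"claw": 32},
  {"delta_pos": [0,3.2,0.2],"angular": [0,0,0],"claw": 32},
  {"delta_pos": [0,4,0.2],"angular": [0,0,0],"claw": 32},
  {"delta_pos": [0,4.8,0.3],"angular": [0,0,0],"claw": 32},
  {"delta_pos": [0,5.6,0.3],"angular": [0,0,0],"claw": 32},
  {"delta_pos": [0,6.4,0.3],"angular": [0,0,0],"claw": 32},
  {"delta_pos": [0,7.2,0.4],"angular": [0,0,0],"claw": 32},
  {"delta_pos": [0,8,0.4],"angular": [0,0,0],"claw": 32},
])

```text
time: 5.48
ee_pos: [568.1, 135.7, 194.0]
tcp_rot: [[-0.972, 0.231, 0.041], [0.235, 0.957, 0.169], [-0.0, 0.174, -0.985]]
ft_force: [0.2, -0.9, -0.8]
gripper_width: 32.5
grip_force: 0.5
```

```bash
python3 look.py
```

```text
t 5.53 tilt [-0.1196  0.1858] tcp [568.1 135.8 194.1] s_tcp 117.4 F [ 0.2 -0.2  0. ]
```

Call:
carry_out([
  {"delta_pos": [0,0.8,0],"angular": [0,0,0],"claw": 32},
  {"delta_pos": [0,1.6,0.1],"angular": [0,0,0],"claw": 32},
  {"delta_pos": [0,2.4,0.1],"angular": [0,0,0],"claw": 32},
  {"delta_pos": [0,3.2,0.2],"angular": [0,0,0],"claw": 32},
  {"delta_pos": [0,4,0.2],"angular": [0,0,0],"claw": 32},
  {"delta_pos": [0,4.8,0.3],"angular": [0,0,0],"claw": 32},
  {"delta_pos": [0,5.6,0.3],"angular": [0,0,0],"claw": 32},
  {"delta_pos": [0,6.4,0.3],"angular": [0,0,0],"claw": 32},
  {"delta_pos": [0,7.2,0.4],"angular": [0,0,0],"claw": 32},
  {"delta_pos": [0,8,0.4],"angular": [0,0,0],"claw": 32},
])

```text
time: 6.78
ee_pos: [570.0, 143.4, 195.0]
tcp_rot: [[-0.972, 0.231, 0.041], [0.235, 0.957, 0.169], [0.0, 0.174, -0.985]]
ft_force: [0.8, -0.7, -0.7]
gripper_width: 32.0
grip_force: 0.5
```

```bash
python3 look.py
```

```text
t 6.83 tilt [-0.1194  0.1914] tcp [570.  143.5 195.1] s_tcp 125.4 F [-0.4 -0.6 -0.3]
```

Call:
carry_out([
  {"delta_pos": [0,0.8,0],"angular": [0,0,0],"claw": 32},
  {"delta_pos": [0,1.6,0.1],"angular": [0,0,0],"claw": 32},
  {"delta_pos": [0,2.4,0.1],"angular": [0,0,0],"claw": 32},
  {"delta_pos": [0,3.2,0.2],"angular": [0,0,0],"claw": 32},
  {"delta_pos": [0,4,0.2],"angular": [0,0,0],"claw": 32},
  {"delta_pos": [0,4.8,0.3],"angular": [0,0,0],"claw": 32},
  {"delta_pos": [0,5.6,0.3],"angular": [0,0,0],"claw": 32},
  {"delta_pos": [0,6.4,0.3],"angular": [0,0,0],"claw": 32},
  {"delta_pos": [0,7.2,0.4],"angular": [0,0,0],"claw": 32},
  {"delta_pos": [0,8,0.4],"angular": [0,0,0],"claw": 32},
])

```text
time: 8.07
ee_pos: [571.8, 151.1, 196.0]
tcp_rot: [[-0.972, 0.231, 0.041], [0.235, 0.957, 0.169], [-0.0, 0.174, -0.985]]
ft_force: [0.0, -0.9, -0.5]
gripper_width: 32.3
grip_force: 0.5
```

```bash
python3 look.py
```

```text
t 8.12 tilt [-0.1196  0.185 ] tcp [571.9 151.2 196.1] s_tcp 133.3 F [-0.4 -0.4 -0.5]
```

Call:
carry_out([
  {"delta_pos": [0,0.8,0],"angular": [0,0,0],"claw": 32},
  {"delta_pos": [0,1.6,0.1],"angular": [0,0,0],"claw": 32},
  {"delta_pos": [0,2.4,0.1],"angular": [0,0,0],"claw": 32},
  {"delta_pos": [0,3.2,0.2],"angular": [0,0,0],"claw": 32},
  {"delta_pos": [0,4,0.2],"angular": [0,0,0],"claw": 32},
  {"delta_pos": [0,4.8,0.3],"angular": [0,0,0],"claw": 32},
  {"delta_pos": [0,5.6,0.3],"angular": [0,0,0],"claw": 32},
  {"delta_pos": [0,6.4,0.3],"angular": [0,0,0],"claw": 32},
  {"delta_pos": [0,7.2,0.4],"angular": [0,0,0],"claw": 32},
  {"delta_pos": [0,8,0.4],"angular": [0,0,0],"claw": 32},
])

```text
time: 9.38
ee_pos: [573.7, 158.8, 197.0]
tcp_rot: [[-0.972, 0.231, 0.041], [0.235, 0.957, 0.169], [0.0, 0.174, -0.985]]
ft_force: [-0.5, -0.3, 0.1]
gripper_width: 31.8
grip_force: 0.5
```

```bash
python3 look.py
```

```text
t 9.43 tilt [-0.1193  0.1907] tcp [573.7 159.  197.1] s_tcp 141.3 F [-0.3 -0.8  0.2]
```

Call:
carry_out([
  {"delta_pos": [0,0.8,0],"angular": [0,0,0],"claw": 32},
  {"delta_pos": [0,1.6,0.1],"angular": [0,0,0],"claw": 32},
  {"delta_pos": [0,2.4,0.1],"angular": [0,0,0],"claw": 32},
  {"delta_pos": [0,3.2,0.2],"angular": [0,0,0],"claw": 32},
  {"delta_pos": [0,4,0.2],"angular": [0,0,0],"claw": 32},
  {"delta_pos": [0,4.8,0.3],"angular": [0,0,0],"claw": 32},
  {"delta_pos": [0,5.6,0.3],"angular": [0,0,0],"claw": 32},
  {"delta_pos": [0,6.4,0.3],"angular": [0,0,0],"claw": 32},
  {"delta_pos": [0,7.2,0.4],"angular": [0,0,0],"claw": 32},
  {"delta_pos": [0,8,0.4],"angular": [0,0,0],"claw": 32},
])

```text
time: 10.68
ee_pos: [575.6, 166.6, 198.0]
tcp_rot: [[-0.972, 0.231, 0.041], [0.235, 0.957, 0.169], [0.0, 0.174, -0.985]]
ft_force: [-0.4, -0.6, -0.1]
gripper_width: 32.0
grip_force: 0.5
```

```bash
python3 look.py
```

```text
t 10.72 tilt [-0.1123  0.2156] tcp [575.6 166.7 198. ] s_tcp 149.2 F [-0.  -0.2 -0.6]
```

Call:
carry_out([
  {"delta_pos": [0,0.25,0.35],"angular": [0,0,0],"claw": 32},
  {"delta_pos": [0,0.5,0.7],"angular": [0,0,0],"claw": 32},
  {"delta_pos": [0,0.75,1.05],"angular": [0,0,0],"claw": 32},
  {"delta_pos": [0,1.0,1.4],"angular": [0,0,0],"claw": 32},
  {"delta_pos": [0,1.2,1.75],"angular": [0,0,0],"claw": 32},
  {"delta_pos": [0,1.45,2.1],"angular": [0,0,0],"claw": 32},
  {"delta_pos": [0,1.7,2.45],"angular": [0,0,0],"claw": 32},
  {"delta_pos": [0,1.95,2.8],"angular": [0,0,0],"claw": 32},
  {"delta_pos": [0,2.2,3.1],"angular": [0,0,0],"claw": 32},
  {"delta_pos": [0,2.4,3.5],"angular": [0,0,0],"claw": 32},
])

```text
time: 11.98
ee_pos: [576.3, 169.5, 195.0]
tcp_rot: [[-0.972, 0.231, 0.041], [0.235, 0.957, 0.169], [-0.0, 0.174, -0.985]]
ft_force: [-0.3, -0.1, 0.2]
gripper_width: 31.6
grip_force: 0.3
```

```bash
python3 look.py
```

```text
t 12.03 tilt [0.0096 0.191 ] tcp [576.3 169.5 194.9] s_tcp 152.1 F [-0.1 -0.2  0.9]
```

```bash
cat > watch.py <<'E'
from h import *
import sys
N=int(sys.argv[1]);fr=[]
for i in range(N):
    fr.append((env.read_state()["time"],env.grab_frame("side")))
r=[(t,tilt(f,"side")[0]) for t,f in fr]
print([(round(t,2),round(float(a),4)) for t,a in r])
open("log.txt","a").writelines(f"{t} {a}\n" for t,a in r)
s=env.read_state();print(np.round(s["ee_pos"],1),s["grip_force"],s["ft_force"])
E
python3 watch.py 10
```

```text
[(12.03, 0.0176), (12.07, 0.0248), (12.12, 0.0322), (12.18, 0.0406), (12.22, 0.0491), (12.28, 0.0569), (12.32, 0.0643), (12.38, 0.0733), (12.43, 0.081), (12.47, 0.0886)]
[576.3 169.4 195. ] 0.0 [-0.46062522  0.56694706 -0.71035104]
```

Call:
carry_out([
  {"delta_pos": [0,-6,-1],"angular": [5,0,0],"claw": 40},
  {"delta_pos": [0,-12.8,-2.3],"angular": [10,0,0],"claw": 44},
  {"delta_pos": [0,-12.8,-2.3],"angular": [10,0,0],"claw": 42},
  {"delta_pos": [0,-12.8,-2.3],"angular": [10,0,0],"claw": 38},
  {"delta_pos": [0,-12.8,-2.3],"angular": [10,0,0],"claw": 34},
  {"delta_pos": [0,-12.8,-2.3],"angular": [10,0,0],"claw": 30},
  {"delta_pos": [0,-12.8,-2.3],"angular": [10,0,0],"claw": 27},
  {"delta_pos": [0,-12.8,-2.3],"angular": [10,0,0],"claw": 24},
  {"delta_pos": [0,-12.8,-2.3],"angular": [10,0,0],"claw": 22},
  {"delta_pos": [0,-12.8,-2.3],"angular": [10,0,0],"claw": 20},
], newtons=20)

```text
time: 13.78
ee_pos: [573.2, 156.8, 195.0]
tcp_rot: [[-0.972, 0.235, -0.0], [0.235, 0.972, -0.0], [0.0, -0.0, -1.0]]
ft_force: [-0.1, 0.0, -0.8]
gripper_width: 20.0
grip_force: 0.0
```

```bash
python3 watch.py 3
```

```text
[(13.78, 0.0171), (13.82, 0.0098), (13.88, 0.0038)]
[573.2 156.8 195. ] 0.0 [ 0.2469742   0.21042681 -1.21250167]
```

Call:
carry_out([
  {"delta_pos": [0,0,0],"angular": [0,0,0],"claw": 17},
  {"delta_pos": [0,0,0],"angular": [0,0,0],"claw": 15},
  {"delta_pos": [0,0,0],"angular": [0,0,0],"claw": 13},
  {"delta_pos": [0,0,0],"angular": [0,0,0],"claw": 12},
  {"delta_pos": [0,0,0],"angular": [0,0,0],"claw": 12},
], newtons=20)

```text
time: 14.55
ee_pos: [573.2, 156.8, 194.8]
tcp_rot: [[-0.972, 0.235, -0.0], [0.235, 0.972, 0.0], [0.0, 0.0, -1.0]]
ft_force: [1.6, -1.1, -3.9]
gripper_width: 13.6
grip_force: 19.9
```

```bash
python3 watch.py 3; python3 -c "
from h import *
print(env.read_state())"
```

```text
[(14.55, -0.0206), (14.6, -0.0207), (14.65, -0.0211)]
[573.2 156.8 194.9] 20.299712419509888 [ 2.03886746 -0.79422974 -2.97658955]
{'time': 14.7, 'joint_pos': array([ 6.73972592e-02,  2.56622799e-01,  1.59232570e+00,  9.49800510e-05,
        1.29280717e+00, -1.26657770e+00]), 'qvel': array([-0.00228325, -0.00119467,  0.0011829 ,  0.00099302, -0.00030916,
        0.00046574]), 'effort': array([ 3.76369245e-01, -4.91059935e+01, -3.49444771e+01, -3.35106477e-01,
        5.94831929e-01, -2.79007123e-03]), 'ee_pos': array([573.16066643, 156.78530123, 194.86530975]), 'tcp_rot': array([[-9.72082504e-01,  2.34639249e-01, -1.68800317e-04],
       [ 2.34639238e-01,  9.72082518e-01,  8.01475851e-05],
       [ 1.82893606e-04,  3.83028874e-05, -9.99999983e-01]]), 'ft_force': array([ 2.03886746, -0.79422974, -2.97658955]), 'moment': array([ 0.39657833, -0.31109678, -0.01275075]), 'grip_force': 20.299712419509888, 'gripper_width': 13.55917158133756}
```

Call:
carry_out([
  {"delta_pos": [0,0,0],"angular": [0,0,0],"claw": 18},
  {"delta_pos": [0,0,0],"angular": [0,0,0],"claw": 24},
  {"delta_pos": [0,0,0],"angular": [0,0,0],"claw": 32},
  {"delta_pos": [0,0,0],"angular": [0,0,0],"claw": 36},
])

```text
time: 15.2
ee_pos: [573.2, 156.8, 195.2]
tcp_rot: [[-0.972, 0.234, 0.0], [0.234, 0.972, -0.0], [-0.0, -0.0, -1.0]]
ft_force: [0.1, -0.2, 0.1]
gripper_width: 36.0
grip_force: 0.0
```

```bash
python3 watch.py 16
```

```text
[(15.2, -0.0134), (15.25, -0.0104), (15.3, -0.008), (15.35, -0.0038), (15.4, -0.0003), (15.45, 0.0039), (15.5, 0.0084), (15.55, 0.0119), (15.6, 0.0174), (15.65, 0.0207), (15.7, 0.0263), (15.75, 0.0303), (15.8, 0.0344), (15.85, 0.0392), (15.9, 0.0428), (15.95, 0.0474)]
[573.2 156.8 195. ] 0.0 [-0.1199719  -0.20388715  0.36896632]
```

```bash
cat > fit.py <<'E'
import numpy as np,sys
from scipy.optimize import least_squares
d=np.loadtxt("log.txt");d=d[d[:,0]>float(sys.argv[1])];t,a=d.T
for T in(2.9,3.0,3.15,3.3,3.4):
    w=2*np.pi/T;M=np.c_[np.ones_like(t),np.cos(w*t),np.sin(w*t)];x,r,*_=np.linalg.lstsq(M,a,rcond=None)
    print(T,"e",round(x[0],4),"A",round(np.hypot(x[1],x[2]),4),"tpeak",round(np.arctan2(x[2],x[1])/w%T+T*np.floor(t[-1]/T),2),"rms",np.sqrt(np.mean((M@x-a)**2)).round(5))
E
python3 fit.py 15.1;python3 watch.py 12;python3 fit.py 15.1
```

```text
2.9 e 0.0218 A 0.0421 tpeak 16.38 rms 0.00037
3.0 e 0.0223 A 0.0434 tpeak 16.41 rms 0.00036
3.15 e 0.0231 A 0.0454 tpeak 16.46 rms 0.00035
3.3 e 0.0239 A 0.0473 tpeak 13.2 rms 0.00035
3.4 e 0.0244 A 0.0487 tpeak 16.54 rms 0.00036
[(16.0, 0.0512), (16.05, 0.0539), (16.1, 0.0577), (16.15, 0.0606), (16.2, 0.0631), (16.25, 0.0647), (16.3, 0.0666), (16.35, 0.0687), (16.4, 0.0695), (16.45, 0.0699), (16.5, 0.0706), (16.55, 0.0703)]
[573.2 156.8 195. ] 0.0 [ 0.71141655  0.24972174 -0.20030761]
2.9 e 0.0268 A 0.0429 tpeak 16.44 rms 0.00086
3.0 e 0.0259 A 0.0439 tpeak 16.46 rms 0.00065
3.15 e 0.0246 A 0.0455 tpeak 16.48 rms 0.00043
3.3 e 0.0232 A 0.0471 tpeak 19.8 rms 0.00034
3.4 e 0.0222 A 0.0483 tpeak 16.51 rms 0.00036
```

Call:
carry_out([
  {"delta_pos": [0,-1.1,0],"angular": [0,0,0],"claw": 36},
  {"delta_pos": [0,-2.2,0],"angular": [0,0,0],"claw": 32},
  {"delta_pos": [0,-2.2,0],"angular": [0,0,0],"claw": 30},
  {"delta_pos": [0,-2.2,0],"angular": [0,0,0],"claw": 28},
  {"delta_pos": [0,-2.2,0],"angular": [0,0,0],"claw": 25},
  {"delta_pos": [0,-2.2,0],"angular": [0,0,0],"claw": 21},
  {"delta_pos": [0,-2.2,0],"angular": [0,0,0],"claw": 17},
  {"delta_pos": [0,-2.2,0],"angular": [0,0,0],"claw": 14},
  {"delta_pos": [0,-2.2,0],"angular": [0,0,0],"claw": 12},
  {"delta_pos": [0,-2.2,0],"angular": [0,0,0],"claw": 12},
], newtons=20)

```text
time: 17.85
ee_pos: [572.7, 154.6, 195.0]
tcp_rot: [[-0.972, 0.235, -0.0], [0.235, 0.972, -0.0], [0.0, -0.0, -1.0]]
ft_force: [0.2, -0.4, -0.6]
gripper_width: 13.3
grip_force: 19.7
```

```bash
python3 watch.py 2
```

```text
[(17.85, -0.0009), (17.9, -0.0009)]
[572.7 154.6 195. ] 19.740702509880066 [-0.74887385 -1.01031587 -0.26691009]
```

Call:
carry_out([
  {"delta_pos": [0,0,0],"angular": [0,0,0],"claw": 18},
  {"delta_pos": [0,0,0],"angular": [0,0,0],"claw": 24},
  {"delta_pos": [0,0,0],"angular": [0,0,0],"claw": 32},
  {"delta_pos": [0,0,0],"angular": [0,0,0],"claw": 36},
])

```text
time: 18.45
ee_pos: [572.7, 154.7, 195.1]
tcp_rot: [[-0.972, 0.235, 0.0], [0.235, 0.972, 0.0], [-0.0, 0.0, -1.0]]
ft_force: [-0.4, -0.4, -0.2]
gripper_width: 36.1
grip_force: 0.0
```

```bash
python3 watch.py 22; python3 fit.py 18.3
```

```text
[(18.45, -0.015), (18.5, -0.0165), (18.55, -0.0179), (18.6, -0.0186), (18.65, -0.0193), (18.7, -0.0198), (18.75, -0.0202), (18.8, -0.0206), (18.85, -0.0206), (18.9, -0.0209), (18.95, -0.0211), (19.0, -0.021), (19.05, -0.0209), (19.1, -0.0207), (19.15, -0.0205), (19.2, -0.0199), (19.25, -0.0194), (19.3, -0.0189), (19.35, -0.0183), (19.4, -0.0176), (19.45, -0.0162), (19.5, -0.015)]
[572.7 154.7 195. ] 0.0 [-0.16229759 -0.18913706 -0.40520343]
2.9 e -0.0114 A 0.0099 tpeak 17.52 rms 0.00026
3.0 e -0.0107 A 0.0105 tpeak 20.47 rms 0.00026
3.15 e -0.0098 A 0.0115 tpeak 20.54 rms 0.00025
3.3 e -0.0087 A 0.0125 tpeak 17.32 rms 0.00025
3.4 e -0.008 A 0.0132 tpeak 17.27 rms 0.00024
```

The arm now swings only between about -0.021 and +0.004 rad, so I lift the fingers straight off and wait.

Call:
carry_out([
  {"delta_pos": [0,0,-10],"angular": [0,0,0],"claw": 36},
  {"delta_pos": [0,0,-25],"angular": [0,0,0],"claw": 36},
  {"delta_pos": [0,0,-45],"angular": [0,0,0],"claw": 36},
  {"delta_pos": [0,0,-65],"angular": [0,0,0],"claw": 36},
  {"delta_pos": [0,0,-90],"angular": [0,0,0],"claw": 36},
  {"delta_pos": [0,0,-110],"angular": [0,0,0],"claw": 36},
  {"delta_pos": [0,0,-120],"angular": [0,0,0],"claw": 36},
  {"delta_pos": [0,0,-120],"angular": [0,0,0],"claw": 36},
  {"delta_pos": [0,0,-120],"angular": [0,0,0],"claw": 36},
  {"delta_pos": [0,0,-120],"angular": [0,0,0],"claw": 36},
])

```text
time: 20.8
ee_pos: [572.2, 154.6, 313.9]
tcp_rot: [[-0.972, 0.235, -0.002], [0.235, 0.972, -0.0], [0.002, -0.001, -1.0]]
ft_force: [-0.5, -0.3, -0.1]
gripper_width: 35.9
grip_force: 0.0
```

```bash
python3 watch.py 4; python3 fit.py 18.3
```

```text
[(20.8, 0.0042), (20.85, 0.0035), (20.9, 0.0027), (20.95, 0.0016)]
[572.6 154.6 314.6] 0.0 [ 1.38055917  0.42509403 -0.45438309]
2.9 e -0.0068 A 0.0156 tpeak 20.43 rms 0.00114
3.0 e -0.0073 A 0.0147 tpeak 20.48 rms 0.00078
3.15 e -0.0079 A 0.0136 tpeak 20.55 rms 0.00041
3.3 e -0.0084 A 0.0129 tpeak 20.62 rms 0.00027
3.4 e -0.0085 A 0.0126 tpeak 20.67 rms 0.0003
```

Call:
carry_out([
  {"delta_pos": [0,0,0],"angular": [0,0,0],"claw": 36},
  {"delta_pos": [0,0,0],"angular": [0,0,0],"claw": 36},
  {"delta_pos": [0,0,0],"angular": [0,0,0],"claw": 36},
  {"delta_pos": [0,0,0],"angular": [0,0,0],"claw": 36},
  {"delta_pos": [0,0,0],"angular": [0,0,0],"claw": 36},
  {"delta_pos": [0,0,0],"angular": [0,0,0],"claw": 36},
  {"delta_pos": [0,0,0],"angular": [0,0,0],"claw": 36},
  {"delta_pos": [0,0,0],"angular": [0,0,0],"claw": 36},
  {"delta_pos": [0,0,0],"angular": [0,0,0],"claw": 36},
  {"delta_pos": [0,0,0],"angular": [0,0,0],"claw": 36},
])

```text
time: 22.25
ee_pos: [572.7, 154.7, 315.0]
tcp_rot: [[-0.972, 0.235, 0.0], [0.235, 0.972, -0.0], [-0.0, -0.0, -1.0]]
ft_force: [-0.4, -0.6, 0.3]
gripper_width: 36.0
grip_force: 0.0
```

```bash
python3 watch.py 4
```

```text
[(22.25, -0.0178), (22.3, -0.0176), (22.35, -0.0175), (22.4, -0.0173)]
[572.7 154.6 315. ] 0.0 [ 0.21285265 -0.67251003  0.60645776]
```

Call:
carry_out([
  {"delta_pos": [0,0,0],"angular": [0,0,0],"claw": 36},
  {"delta_pos": [0,0,0],"angular": [0,0,0],"claw": 36},
  {"delta_pos": [0,0,0],"angular": [0,0,0],"claw": 36},
  {"delta_pos": [0,0,0],"angular": [0,0,0],"claw": 36},
  {"delta_pos": [0,0,0],"angular": [0,0,0],"claw": 36},
  {"delta_pos": [0,0,0],"angular": [0,0,0],"claw": 36},
  {"delta_pos": [0,0,0],"angular": [0,0,0],"claw": 36},
  {"delta_pos": [0,0,0],"angular": [0,0,0],"claw": 36},
  {"delta_pos": [0,0,0],"angular": [0,0,0],"claw": 36},
  {"delta_pos": [0,0,0],"angular": [0,0,0],"claw": 36},
])

```text
time: 23.7
ee_pos: [572.7, 154.6, 315.0]
tcp_rot: [[-0.972, 0.235, -0.0], [0.235, 0.972, -0.0], [0.0, -0.0, -1.0]]
ft_force: [-0.5, 0.5, 0.3]
gripper_width: 35.8
grip_force: 0.0
```

```bash
python3 watch.py 4; python3 fit.py 20.5
```

```text
[(23.7, -0.0002), (23.75, -0.0001), (23.8, 0.0), (23.85, 0.0001)]
[572.7 154.7 315. ] 0.0 [ 0.20177074  0.2041218  -0.21987973]
2.9 e -0.008 A 0.01 tpeak 23.64 rms 0.00131
3.0 e -0.008 A 0.0101 tpeak 23.97 rms 0.00125
3.15 e -0.0079 A 0.0105 tpeak 24.1 rms 0.00092
3.3 e -0.0077 A 0.0105 tpeak 24.14 rms 0.00073
3.4 e -0.0075 A 0.0105 tpeak 24.18 rms 0.00066
```

Call:
carry_out([
  {"delta_pos": [0,0,0],"angular": [0,0,0],"claw": 36},
  {"delta_pos": [0,0,0],"angular": [0,0,0],"claw": 36},
  {"delta_pos": [0,0,0],"angular": [0,0,0],"claw": 36},
  {"delta_pos": [0,0,0],"angular": [0,0,0],"claw": 36},
  {"delta_pos": [0,0,0],"angular": [0,0,0],"claw": 36},
  {"delta_pos": [0,0,0],"angular": [0,0,0],"claw": 36},
  {"delta_pos": [0,0,0],"angular": [0,0,0],"claw": 36},
  {"delta_pos": [0,0,0],"angular": [0,0,0],"claw": 36},
  {"delta_pos": [0,0,0],"angular": [0,0,0],"claw": 36},
  {"delta_pos": [0,0,0],"angular": [0,0,0],"claw": 36},
])

```text
time: 25.15
ee_pos: [572.7, 154.7, 315.0]
tcp_rot: [[-0.972, 0.234, -0.0], [0.234, 0.972, -0.0], [0.0, -0.0, -1.0]]
ft_force: [0.4, -0.2, -0.2]
gripper_width: 36.1
grip_force: 0.0
```

Call:
carry_out([
  {"delta_pos": [0,0,0],"angular": [0,0,0],"claw": 36},
  {"delta_pos": [0,0,0],"angular": [0,0,0],"claw": 36},
  {"delta_pos": [0,0,0],"angular": [0,0,0],"claw": 36},
  {"delta_pos": [0,0,0],"angular": [0,0,0],"claw": 36},
  {"delta_pos": [0,0,0],"angular": [0,0,0],"claw": 36},
  {"delta_pos": [0,0,0],"angular": [0,0,0],"claw": 36},
  {"delta_pos": [0,0,0],"angular": [0,0,0],"claw": 36},
  {"delta_pos": [0,0,0],"angular": [0,0,0],"claw": 36},
  {"delta_pos": [0,0,0],"angular": [0,0,0],"claw": 36},
  {"delta_pos": [0,0,0],"angular": [0,0,0],"claw": 36},
])

```text
time: 26.4
ee_pos: [572.7, 154.6, 315.0]
tcp_rot: [[-0.972, 0.235, 0.0], [0.235, 0.972, -0.0], [-0.0, -0.0, -1.0]]
ft_force: [-0.8, 0.2, 0.4]
gripper_width: 36.1
grip_force: 0.0
```

Call:
carry_out([
  {"delta_pos": [0,0,0],"angular": [0,0,0],"claw": 36},
  {"delta_pos": [0,0,0],"angular": [0,0,0],"claw": 36},
  {"delta_pos": [0,0,0],"angular": [0,0,0],"claw": 36},
  {"delta_pos": [0,0,0],"angular": [0,0,0],"claw": 36},
  {"delta_pos": [0,0,0],"angular": [0,0,0],"claw": 36},
  {"delta_pos": [0,0,0],"angular": [0,0,0],"claw": 36},
  {"delta_pos": [0,0,0],"angular": [0,0,0],"claw": 36},
  {"delta_pos": [0,0,0],"angular": [0,0,0],"claw": 36},
  {"delta_pos": [0,0,0],"angular": [0,0,0],"claw": 36},
  {"delta_pos": [0,0,0],"angular": [0,0,0],"claw": 36},
])

```text
time: 27.65
ee_pos: [572.7, 154.6, 315.0]
tcp_rot: [[-0.972, 0.235, -0.0], [0.235, 0.972, -0.0], [0.0, -0.0, -1.0]]
ft_force: [1.2, -0.1, 0.8]
gripper_width: 36.1
grip_force: 0.0
```

Call:
carry_out([
  {"delta_pos": [0,0,0],"angular": [0,0,0],"claw": 36},
  {"delta_pos": [0,0,0],"angular": [0,0,0],"claw": 36},
  {"delta_pos": [0,0,0],"angular": [0,0,0],"claw": 36},
  {"delta_pos": [0,0,0],"angular": [0,0,0],"claw": 36},
  {"delta_pos": [0,0,0],"angular": [0,0,0],"claw": 36},
  {"delta_pos": [0,0,0],"angular": [0,0,0],"claw": 36},
  {"delta_pos": [0,0,0],"angular": [0,0,0],"claw": 36},
  {"delta_pos": [0,0,0],"angular": [0,0,0],"claw": 36},
  {"delta_pos": [0,0,0],"angular": [0,0,0],"claw": 36},
  {"delta_pos": [0,0,0],"angular": [0,0,0],"claw": 36},
])

```text
time: 28.9
ee_pos: [572.7, 154.6, 315.0]
tcp_rot: [[-0.972, 0.235, 0.0], [0.235, 0.972, -0.0], [-0.0, -0.0, -1.0]]
ft_force: [-0.2, 0.5, 0.6]
gripper_width: 36.1
grip_force: 0.0
```

```bash
python3 watch.py 8 && python3 - <<'E'
from h import *
a=[x for x in np.loadtxt("log.txt")[-8:,1]];print(env.read_state()["time"])
if max(map(abs,a))<.035: print(env.job_done())
E
```

```text
[(28.9, -0.009), (28.95, -0.0091), (29.0, -0.0091), (29.05, -0.009), (29.1, -0.0089), (29.15, -0.009), (29.2, -0.009), (29.25, -0.0089)]
[572.7 154.7 315. ] 0.0 [0.02328541 0.22738016 0.80139379]
29.3
the job is handed in; nothing more can be done
None
```

The arm is floating at about -0.009 rad and barely moving; the fingers had been clear of it for over 8 s when I handed the job in at 29.3 s. The result of the judging was not shown.

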